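Fetch the check weight for the bench balance

ROBOT

A 7-joint arm with a two-finger parallel gripper is mounted at the origin on the work surface. World frame = base frame: x ahead of the robot, y to its left, z up, the work surface at z = 0. Lengths are in m, angles in rad, forces in N, time in s.
With the tool pointing down it reaches from about 0.35 to 0.9 m from the base axis. Payload 8.1 kg.
Tool frame: the origin (TCP) lies midway between the tips of the shut fingers; the grasp point (between the pads) lies 19 mm behind it; z points along the fingers, x is the direction in which the jaws open and shut, and the axes are right-handed (so a half turn about z gives the same grasp; the last joint's range is limited). The gripper opens to 92 mm and grips with 3 to 60 N. Pads are 19 mm wide; open, the fingers measure 130 mm over their backs; the gripper's body (75 mm by 190 mm) begins 47 mm behind the grasp point.
Start: joints at [1.084, 0.434, 0.025, 1.573, -0.012, 1.134, -0.075], TCP at [0.234, -0.58, 0.227] pointing down, gripper open.
Joint ranges: [-2.62, 2.62], [-0.44, 2.09], [-1.27, 1.32], [0.08, 2.57], [-1.32, 4.46], [0.12, 2], [-2.74, 2.74]. Speed limits (rad/s): [2.22, 2.22, 3.01, 3.01, 3.14, 3.14, 3.14].

INTERFACE

Orientations are given as a rotation vector (axis times angle).
In Python, from station import observe, optics, arm, finder gives the robot as it stands. The module is installed in compiled form; this text tells all that it offers.
- The arm moves only by the tool drive_tool, never from a script. Its argument "moves" is a list that holds one entry, the list of rows, each a list of 7 numbers: the gripper's target within -1 to 1 (fully open at 1, half-way at 0, shut at -1), then the shift along the world's x, y, z in m, then the turn, a rotation vector about the world's x, y, z in rad. A call has 1 to 10 rows; each row shifts and turns the commanded pose from where the row before left it; what a row does not reach is not made up. A row lasts 1/8 s, in which the tool goes at most 62.5 mm and 10.7 degrees, less where a joint would pass 70% of its speed; a pose out of reach is approached as far as the arm can. A call with a gripper value outside its range is refused whole. The fingers move at their own pace and stop on an object; "squeeze" is the grip in N (left out, the last holds). Time passes only in rows, so rows that do not move let the fingers close. It gives the time, the measured TCP pose, the force and the opening at its end, in the units of the state.
- observe(): the state, without advancing time (a new reading comes with each control period).
- optics.camera(name): name is "scene" or "top"; returns a dict with "color" (400x640x3 uint8, red, green, blue), "intrinsics" (3x3 intrinsics, pixels), "camera_from_world" (4x4, takes a point from world to camera coordinates). Camera axes: x right, y down, z forward; pixel columns grow to the right and rows downward; lengths in m; the calibration is good to about 2 mm. A picture is of the moment at which its call begins. There is no depth.
- arm.job_done(): hands the job in, once; it reports no verdict.
Trained networks look in the newest picture that a camera, given by its name, has taken for a name from the list of things; names that differ only in an ending like _2 or _b are one class to them, and where a whole thing is asked for, a point or a joint stands for the part that bears it (a point fixed in the world has none). Each returns a list of dicts, best first, with "score" (0 to 1); they miss things now and then, are a little off and sometimes report something else, mostly with a low value. They report only what shows in the picture. A call takes as long as a camera call. They do not tell look-alikes from the thing itself.
- finder.outline_of(label, camera): "region" (400x640 bool, what is visible of it) and "rect" ([left, top, right, bottom] in pixels, round what is visible of it).
The state is a dict: "time": time; "qpos": joint angles; "qd": joint speeds; "effort": joint torques, N m; "position": TCP position; "eef_rot": TCP orientation; "ft_force": force on the tool from outside, world axes, zero at the start; "ft_torque": the same for the moment, N m; "finger_gap": finger opening in m.
Only numpy, scipy, OpenCV 4.12 (cv2) and the standard library are available. Lean on these libraries where they do the work, as an engineer would, in place of code of your own. Each camera call takes 0.05 s, during which the arm holds its last target.

TASK

The balance is due for its check, but the brass check weight is at the back of the ingredient tray, behind the round canister, the square tin and the screw-lid jar. First move those three, standing upright, onto the empty baking sheet; only then lift the weight out and stand it in the middle of the balance pan, and after that put the canister, the tin and the jar back upright in exactly the places in the tray where each of them stood. Leave the little beaker and the dish in the tray where they are, and do not tip any of these things over.

Things in the scene. Friction and masses are not known exactly. Their poses are not given: they have to be found in the camera images.
- canister: Round aluminium ingredient canister, body 60 mm across, with a slip lid 62 mm across from 78 to 104 mm above its underside and a small black knob on top (18 mm across, overall height 118 mm). Lid fixed on. About 0.3 to 0.6 kg. Origin: centre of its underside, z up its axis. One of three in a row in the tray.
- tin: Square steel tin, 58 x 58 mm, 106 mm high, with a shallow round plug lid on top (44 mm across, up to 110 mm). About 0.3 to 0.6 kg. Origin: centre of its underside, z up, x and y square to its sides. One of three in a row in the tray; its sides are roughly square to the tray.
- jar: Round white plastic jar, body 60 mm across, with a ribbed white screw lid 63 mm across over the ribs from 80 to 106 mm above its underside (overall height 106 mm). Lid fixed on. About 0.25 to 0.45 kg. Origin: centre of its underside, z up its axis. One of three in a row in the tray.
- weight: Brass 500 g check weight: cylinder 42 mm across and 40 mm high with a necked knob 22 mm across on top (overall height 58 mm). Origin: centre of its underside, z up its axis. It stands at the back of the tray (the side away from the robot), about 62 mm behind the middle of the row of three, roughly 10 mm clear of the one in front.
- tray: Fixed steel ingredient tray, 180 mm (its x) by 300 mm (its y). Floor top 4 mm, rim 14 mm (17 over its rolled edge) above the bench; a 6 mm gallery rail, top at 48 mm, round the back and rear sides, 4 mm in from the edge. Origin: centre of its underside; +x is its back. Canister, tin and jar stand in a row along its y, at x about -20 mm, 75 mm apart (gaps about 10 to 15 mm), in any order.
- sheet: Empty aluminium baking sheet, 300 mm (its x) by 190 mm (its y), fixed on the bench to the left or right of the tray. Floor top 3 mm, rim 14 mm (17 mm with its rolled edge) above the bench. Origin: centre of its underside; +x points roughly away from the robot. Room for the three things in a row along its x.
- pan (a point): Centre of the top face of the round steel pan (130 mm across, fixed, flat, no rim) of the bench balance; it is 75 mm above the bench and z points up. The balance, white, 260 x 180 mm, has its display at the end towards the robot and stands on the other side of the tray from the baking sheet.
- beaker: Small glass beaker, 42 mm across, 48 mm high, at one back corner of the tray, about 113 mm from the tray's centre line. Not to be disturbed. Origin: centre of its underside.
- dish: Small white ceramic dish, 42 mm across, 24 mm high, at the other back corner of the tray, about 113 mm from the tray's centre line. Not to be disturbed. Origin: centre of its underside.
There are look-alikes about, which are no part of the job. What is shaped like the tin but orange is not meant.

How it is judged:
On the way, in this order (a step that is already met when the one before it is completed fails the run):
1. the canister, the tin and the jar all stand upright and released on the baking sheet, the weight still in its place in the tray (x of canister in the frame of sheet between -0.135 and 0.135 m and y of canister in the frame of sheet between -0.08 and 0.08 m and z of each of canister, tin, jar in the frame of sheet below 0.012 m and angle between each of canister, tin, jar's own z axis and vertical below 0.12 rad and linear speed of each of canister, tin, jar below 0.03 m/s and contact force between the fingers and canister below 0.1 N and x of tin in the frame of sheet between -0.135 and 0.135 m and y of tin in the frame of sheet between -0.08 and 0.08 m and contact force between the fingers and tin below 0.1 N and x of jar in the frame of sheet between -0.135 and 0.135 m and y of jar in the frame of sheet between -0.08 and 0.08 m and contact force between the fingers and jar below 0.1 N and distance of weight from where it was at the start of the episode below 0.03 m), for 0.2 s.
2. the weight stands upright and released on the balance pan, within 12 mm of its centre, while the other three are still on the baking sheet (horizontal distance between weight and pan below 0.012 m and z of weight in the frame of pan between -0.004 and 0.006 m and angle between each of weight, canister, tin, jar's own z axis and vertical below 0.12 rad and linear speed of each of weight, canister, tin, jar below 0.03 m/s and contact force between the fingers and weight below 0.1 N and x of canister in the frame of sheet between -0.135 and 0.135 m and y of canister in the frame of sheet between -0.08 and 0.08 m and z of each of canister, tin, jar in the frame of sheet below 0.012 m and contact force between the fingers and canister below 0.1 N and x of tin in the frame of sheet between -0.135 and 0.135 m and y of tin in the frame of sheet between -0.08 and 0.08 m and contact force between the fingers and tin below 0.1 N and x of jar in the frame of sheet between -0.135 and 0.135 m and y of jar in the frame of sheet between -0.08 and 0.08 m and contact force between the fingers and jar below 0.1 N), for 0.2 s.
At the end, for the whole second after the job is handed in: The weight stands upright within 12 mm of the pan's centre; canister, tin and jar each stand upright within 15 mm of their starting places in the tray (turning does not matter); beaker and dish within 20 mm of theirs; all released and at rest (horizontal distance between weight and pan below 0.012 m and z of weight in the frame of pan between -0.004 and 0.006 m and angle between each of weight, canister, tin, jar's own z axis and vertical below 0.12 rad and linear speed of each of weight, canister, tin, jar below 0.03 m/s and contact force between the fingers and weight below 0.1 N and distance of each of canister, tin, jar from where it was at the start of the episode below 0.015 m and contact force between the fingers and canister below 0.1 N and contact force between the fingers and tin below 0.1 N and contact force between the fingers and jar below 0.1 N and distance of each of beaker, dish from where it was at the start of the episode below 0.02 m); the robot touches nothing.
It fails at once if the canister, the tin, the jar or the weight is tipped over (more than about 35 degrees) (angle between any of canister, tin, jar, weight's own z axis and vertical above 0.6 rad).
It fails at once if the beaker or the dish is pushed more than 20 mm from its place or tipped over (distance of any of beaker, dish from where it was at the start of the episode above 0.02 m or angle between any of beaker, dish's own z axis and vertical above 0.6 rad).
It also fails if it takes over 147 s, if anything falls off the work surface, if the arm or the gripper's body presses on something with over 40 N, if the wrist force passes 120 N, or if a joint passes its speed limit or range.

## Working session

There is one attempt and no reset: what is moved stays moved. The work goes in short steps, Python scripts to look and compute and a tool call to move; the robot and the scene stay as the last step left them, time stands still between calls to the robot, and variables do not carry over. Pictures are saved under pics/ and viewed, and the job is handed in when it is done.

Besides the shell and the picture viewer there is one more tool, called as name([rows], argument=value, ...), one row to a line, values as JSON. drive_tool: Moves the arm, as the interface text tells. Its arguments: {"type":"object","properties":{"moves":{"type":"array","items":{"type":"array","items":{"type":"array","items":{"type":"number"}}}},"squeeze":{"type":"number"}},"required":["moves"]}

```bash
mkdir -p pics
python3 - <<'E'
from station import observe, optics
import cv2, numpy as np
s=observe()
for k,v in s.items(): print(k,np.round(v,4))
for n in ['scene','top']:
    c=optics.camera(n); cv2.imwrite(f'pics/{n}0.png',c['color'][:,:,::-1]); print(n,c['intrinsics'].tolist(),np.round(c['camera_from_world'],4).tolist())
E
```

```text
time 0.0
qpos [ 1.0844  0.4352  0.025   1.5741 -0.0116  1.134  -0.0751]
qd [ 0.0014  0.0018 -0.0003 -0.0006 -0.0011  0.0002 -0.0007]
effort [-6.00000e-04 -6.67851e+01  9.84500e-01 -3.14464e+01 -6.07000e-02
  4.26000e-02  2.00000e-04]
position [ 0.2338 -0.5791  0.226 ]
eef_rot [-2.6037e+00  1.7566e+00  2.2000e-03]
ft_force [-0.0546 -0.5103  0.1497]
ft_torque [-0.0006  0.0099 -0.0099]
finger_gap 0.0915
scene [[401.3139145388086, 0.0, 311.0407027746945], [0.0, 401.3139145388086, 198.66122871566674], [0.0, 0.0, 1.0]] [[-0.1593, 0.9871, 0.0132, 0.1707], [0.7387, 0.1281, -0.6618, -0.2846], [-0.6549, -0.0957, -0.7496, 1.4012], [0.0, 0.0, 0.0, 1.0]]
top [[388.6418094803992, 0.0, 317.38072181906017], [0.0, 388.6418094803992, 197.93643428639726], [0.0, 0.0, 1.0]] [[-0.0285, -0.9996, -0.0057, -0.0867], [-0.9904, 0.029, -0.135, 0.4734], [0.1351, 0.0018, -0.9908, 1.087], [0.0, 0.0, 0.0, 1.0]]
```

View pics/scene0.png

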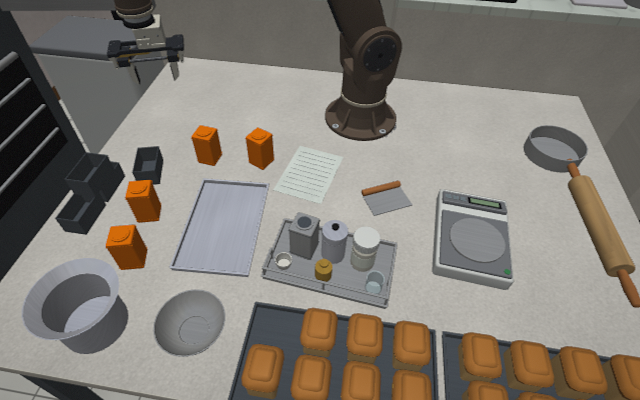

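View pics/top0.png

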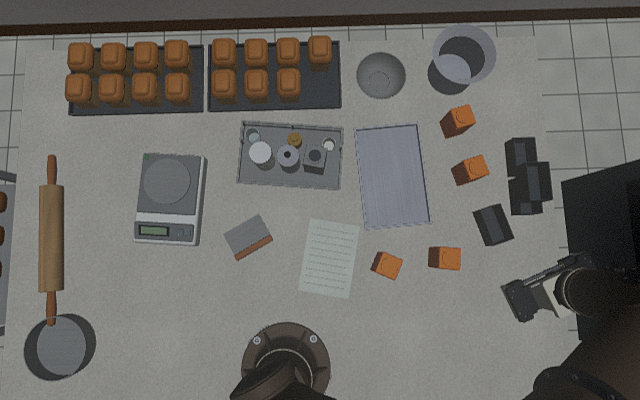

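```bash
cat > h.py <<'E'
from station import observe, optics, finder
import cv2, numpy as np
from scipy.optimize import minimize
def circ(r,z,n=40):
    a=np.linspace(0,2*np.pi,n,endpoint=False); return np.c_[r*np.cos(a),r*np.sin(a),np.full(n,z)]
def box(hx,hy,z0,z1): return np.array([[sx*hx,sy*hy,z] for sx in(-1,1) for sy in(-1,1) for z in(z0,z1)],float)
P={'canister':[np.r_[circ(.03,0),circ(.03,.078)],np.r_[circ(.031,.078),circ(.031,.104)],np.r_[circ(.009,.104),circ(.009,.118)]],
'tin':[box(.029,.029,0,.106),np.r_[circ(.022,.106),circ(.022,.11)]],
'jar':[np.r_[circ(.03,0),circ(.03,.08)],np.r_[circ(.0315,.08),circ(.0315,.106)]],
'weight':[np.r_[circ(.021,0),circ(.021,.04)],np.r_[circ(.011,.04),circ(.011,.058)]],
'beaker':[np.r_[circ(.021,0),circ(.021,.048)]],'dish':[np.r_[circ(.021,0),circ(.021,.024)]],
'tray':[box(.09,.15,0,.017)],'sheet':[box(.15,.095,0,.017)]}
def proj(c,p):
    q=p@c['camera_from_world'][:3,:3].T+c['camera_from_world'][:3,3]
    u=q@c['intrinsics'].T; return u[:,:2]/u[:,2:]
S=4
def sil(c,name,x,y,z,yaw):
    R=np.array([[np.cos(yaw),-np.sin(yaw),0],[np.sin(yaw),np.cos(yaw),0],[0,0,1]])
    m=np.zeros((400*S,640*S),np.uint8)
    for p in P[name]:
        u=proj(c,p@R.T+[x,y,z]); h=cv2.convexHull(((u+.5)*S-.5).astype(np.float32).reshape(-1,1,2))
        cv2.fillConvexPoly(m,np.round(h).astype(np.int32),1)
    return cv2.resize(m.astype(np.float32),(640,400),interpolation=cv2.INTER_AREA)
def back(c,uv,z):
    R=c['camera_from_world'][:3,:3];t=c['camera_from_world'][:3,3]
    d=R.T@np.linalg.inv(c['intrinsics'])@np.array([uv[0],uv[1],1.]);o=-R.T@t
    return o+d*(z-o[2])/d[2]
E
python3 - <<'E'
from h import *
import pickle
C={n:optics.camera(n) for n in('scene','top')}
D={}
for n in C:
    im=C[n]['color'][:,:,::-1].copy()
    for l in list(P)+['pan']:
        for i,r in enumerate(finder.outline_of(l,n)[:3]):
            ys,xs=np.nonzero(r['region']); D.setdefault((l,n),[]).append(r)
            z={'tray':0,'sheet':0,'pan':.04}.get(l,.05)
            print(n,l,round(r['score'],2),np.round(r['rect']),len(ys),np.round(back(C[n],(xs.mean(),ys.mean()),z),3))
            if i==0: cv2.drawContours(im,cv2.findContours(r['region'].astype(np.uint8),0,2)[0],-1,(0,255,0),1)
    cv2.imwrite(f'pics/{n}1.png',im)
pickle.dump((C,D),open('d0.pkl','wb'))
E
```

```text
scene canister 0.78 [323. 221. 350. 263.] 952 [ 0.574 -0.023  0.05 ]
scene tin 0.89 [246. 125. 277. 170.] 929 [ 0.271 -0.285  0.05 ]
scene tin 0.78 [291. 213. 322. 259.] 1135 [ 0.57  -0.099  0.05 ]
scene tin 0.7 [125. 179. 160. 222.] 1166 [ 0.53  -0.539  0.05 ]
scene jar 0.71 [349. 229. 382. 272.] 1060 [0.583 0.053 0.05 ]
scene jar 0.52 [323. 221. 350. 263.] 1000 [ 0.574 -0.022  0.05 ]
scene weight 0.87 [317. 260. 337. 284.] 359 [ 0.661 -0.037  0.05 ]
scene beaker 0.89 [369. 270. 383. 298.] 359 [0.674 0.082 0.05 ]
scene dish 0.76 [274. 251. 294. 267.] 239 [ 0.651 -0.134  0.05 ]
scene tray 0.86 [259. 221. 397. 309.] 4934 [ 0.627 -0.02   0.   ]
scene sheet 0.64 [170. 179. 266. 279.] 7050 [ 0.549 -0.326  0.   ]
scene pan 0.97 [431. 187. 512. 293.] 6827 [0.504 0.319 0.04 ]
top canister 0.63 [278. 146. 298. 169.] 452 [ 0.586 -0.02   0.05 ]
top canister 0.63 [237. 121. 339. 189.] 4034 [ 0.595 -0.028  0.05 ]
top canister 0.41 [134. 149. 208. 248.] 6032 [0.479 0.317 0.05 ]
top tin 0.86 [441. 106. 476. 141.] 827 [ 0.682 -0.512  0.05 ]
top tin 0.78 [451. 155. 489. 184.] 706 [ 0.537 -0.537  0.05 ]
top tin 0.74 [302. 145. 326. 175.] 604 [ 0.581 -0.096  0.05 ]
top jar 0.93 [250. 140. 276. 170.] 482 [0.597 0.056 0.05 ]
top weight 0.49 [291. 131. 301. 151.] 184 [ 0.639 -0.04   0.05 ]
top beaker 0.6 [245. 128. 260. 144.] 191 [0.658 0.083 0.05 ]
top dish 0.58 [323. 136. 337. 149.] 145 [ 0.629 -0.138  0.05 ]
top dish 0.4 [290. 132. 301. 147.] 192 [ 0.641 -0.04   0.05 ]
top tray 0.92 [237. 119. 342. 188.] 4153 [ 0.608 -0.024  0.   ]
top sheet 0.65 [246. 130. 264. 142.] 204 [0.674 0.091 0.   ]
top sheet 0.6 [356. 122. 434. 229.] 6704 [ 0.536 -0.324  0.   ]
top pan 0.8 [131. 153. 208. 249.] 6001 [0.48  0.321 0.04 ]
```

Run:
```python
import cv2,numpy as np
a=cv2.imread('pics/scene1.png')[170:310,240:410];b=cv2.imread('pics/top1.png')[110:200,230:350]
cv2.imwrite('pics/z1.png',np.vstack([cv2.resize(a,(480,395)),cv2.resize(b,(480,200) if 0 else (267,200)) if 0 else cv2.copyMakeBorder(cv2.resize(b,(267,200)),0,0,0,213,0)]))
```

```text
(no output)
```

View pics/z1.png

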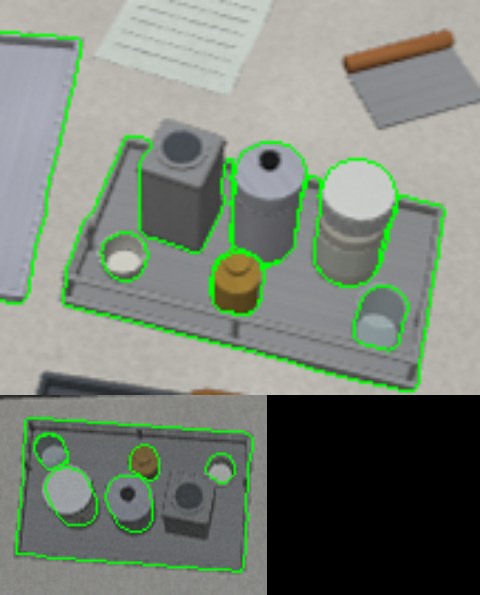

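```bash
cat >> h.py <<'E'
def fit(C,regs,name,x0,z,yaw=None,cams=('scene','top')):
    def cost(v,cs=cams):
        yw=v[2]*4 if len(v)>2 else 0.; s=0
        for n in cs:
            r=regs[n].astype(np.float32);m=sil(C[n],name,v[0],v[1],z,yw); s+=1-np.minimum(r,m).sum()/np.maximum(r,m).sum()
        return s/len(cs)
    v0=list(x0)+([yaw/4] if yaw is not None else [])
    out={}
    for cs in [cams]+[(n,) for n in cams if len(cams)>1]:
        sim=np.array([v0]+[np.array(v0)+.01*np.eye(len(v0))[i] for i in range(len(v0))])
        r=minimize(cost,v0,args=(cs,),method='Nelder-Mead',options=dict(initial_simplex=sim,xatol=1e-4,fatol=1e-5))
        v=r.x.copy()
        if len(v)>2: v[2]*=4
        out['+'.join(cs)]=(np.round(v,4),round(r.fun,3))
    return out
E
python3 - <<'E'
from h import *
import pickle
C,D=pickle.load(open('d0.pkl','rb'))
pick={'canister':((0,0),(.58,-.022),.004),'tin':((1,2),(.575,-.097),.004),'jar':((0,0),(.59,.055),.004),'weight':((0,0),(.65,-.04),.004),
'beaker':((0,0),(.665,.083),.004),'dish':((0,0),(.645,-.138),.004),'tray':((0,0),(.615,-.022),0),'sheet':((0,1),(.54,-.325),0)}
for k,(i,x,z) in pick.items():
    regs={n:D[(k,n)][j]['region'] for n,j in zip(('scene','top'),i)}
    if k in('tray','sheet'):
        for n in regs:
            m=regs[n].astype(np.uint8);h=cv2.convexHull(np.vstack(cv2.findContours(m,0,2)[0]));cv2.fillConvexPoly(m,h,1);regs[n]=m
    print(k,fit(C,regs,k,x,z,-.05 if k in('tin','tray','sheet') else None))
E
```

```text
canister {'scene+top': (array([ 0.5815, -0.0228]), np.float64(0.135)), 'scene': (array([ 0.5826, -0.0229]), np.float64(0.084)), 'top': (array([ 0.5789, -0.0218]), np.float64(0.183))}
tin {'scene+top': (array([ 0.5772, -0.097 , -0.173 ]), np.float64(0.069)), 'scene': (array([ 0.5773, -0.0968, -0.1264]), np.float64(0.076)), 'top': (array([ 0.5774, -0.0967, -0.2113]), np.float64(0.058))}
jar {'scene+top': (array([0.5918, 0.0522]), np.float64(0.116)), 'scene': (array([0.592 , 0.0518]), np.float64(0.041)), 'top': (array([0.5892, 0.0518]), np.float64(0.188))}
weight {'scene+top': (array([ 0.6459, -0.038 ]), np.float64(0.119)), 'scene': (array([ 0.6463, -0.0383]), np.float64(0.082)), 'top': (array([ 0.6454, -0.038 ]), np.float64(0.15))}
beaker {'scene+top': (array([0.6616, 0.0842]), np.float64(0.182)), 'scene': (array([0.6605, 0.0834]), np.float64(0.159)), 'top': (array([0.6647, 0.0863]), np.float64(0.198))}
dish {'scene+top': (array([ 0.6339, -0.1386]), np.float64(0.235)), 'scene': (array([ 0.6284, -0.1397]), np.float64(0.177)), 'top': (array([ 0.6378, -0.1385]), np.float64(0.227))}
tray {'scene+top': (array([ 0.6051, -0.0231, -0.1006]), np.float64(0.069)), 'scene': (array([ 0.6052, -0.0235, -0.1041]), np.float64(0.06)), 'top': (array([ 0.6088, -0.0229, -0.1012]), np.float64(0.078))}
sheet {'scene+top': (array([ 0.5388, -0.3234,  0.0613]), np.float64(0.045)), 'scene': (array([ 0.539 , -0.3229,  0.0572]), np.float64(0.048)), 'top': (array([ 0.5368, -0.322 ,  0.0641]), np.float64(0.042))}
```

Run:
```python
import cv2,numpy as np
a=cv2.imread('pics/scene0.png')[180:290,420:530];b=cv2.imread('pics/top0.png')[140:260,120:220]
cv2.imwrite('pics/z2.png',np.hstack([cv2.resize(a,(440,440),interpolation=2),cv2.resize(b,(350,440),interpolation=2)]))
```

```text
(no output)
```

View pics/z2.png

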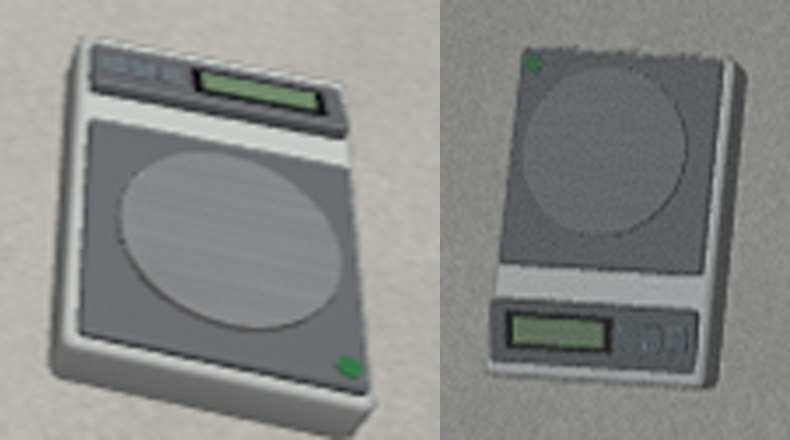

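```bash
cat >> h.py <<'E'
def overlay(C,objs,fn,crops):
    out=[]
    for n,(x0,y0,x1,y1) in crops.items():
        k=4;im=cv2.resize(C[n]['color'][y0:y1,x0:x1,::-1],None,fx=k,fy=k,interpolation=cv2.INTER_CUBIC)
        for name,x,y,z,yaw in objs:
            R=np.array([[np.cos(yaw),-np.sin(yaw),0],[np.sin(yaw),np.cos(yaw),0],[0,0,1]])
            for p in P[name]:
                h=cv2.convexHull(((proj(C[n],p@R.T+[x,y,z])-[x0,y0]+.5)*k).astype(np.float32).reshape(-1,1,2))
                cv2.polylines(im,[np.round(h).astype(np.int32)],True,(0,255,0),1)
        out.append(im)
    w=max(i.shape[1] for i in out)
    out=[cv2.copyMakeBorder(i,0,0,0,w-i.shape[1],0) for i in out]
    o=np.vstack(out); s=min(1,600/o.shape[0],800/o.shape[1]); cv2.imwrite(fn,cv2.resize(o,None,fx=s,fy=s,interpolation=cv2.INTER_AREA))
P['pan']=[circ(.065,0)]
E
python3 - <<'E'
from h import *
import pickle
C,D=pickle.load(open('d0.pkl','rb'))
print(back(C['scene'],(477.75,240),.075),back(C['top'],(167.1,181.4),.075))
O=[('canister',.581,-.0228,.004,0),('tin',.5772,-.097,.004,-.17),('jar',.591,.0522,.004,0),('weight',.646,-.038,.004,0),('beaker',.662,.084,.004,0),('dish',.637,-.1386,.004,0),('tray',.606,-.023,0,-.1)]
overlay(C,O,'pics/o1.png',{'scene':(250,200,410,315)})
overlay(C,O,'pics/o2.png',{'top':(225,110,350,200)})
p=(back(C['scene'],(477.75,240),.075)+back(C['top'],(167.1,181.4),.075))/2
overlay(C,[('pan',p[0],p[1],.075,0)],'pics/o3.png',{'scene':(430,200,520,270),'top':(130,150,210,215)})
E
```

```text
[0.53191825 0.31845213 0.075     ] [0.52360818 0.31725448 0.075     ]
```

View pics/o1.png

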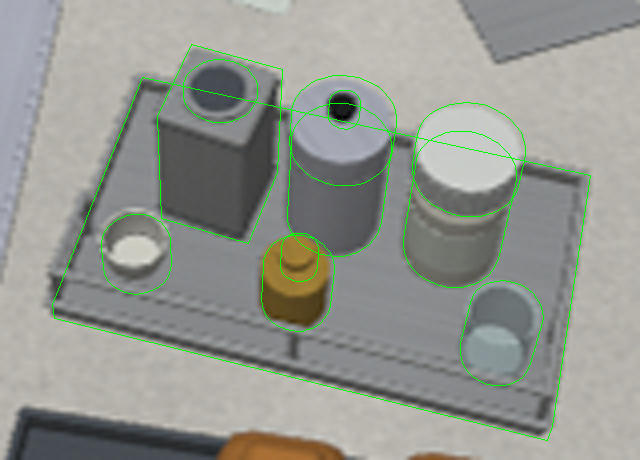

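View pics/o2.png

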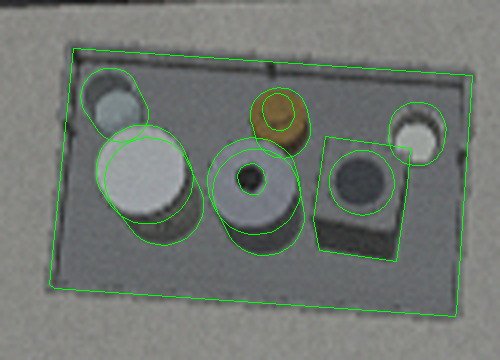

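View pics/o3.png

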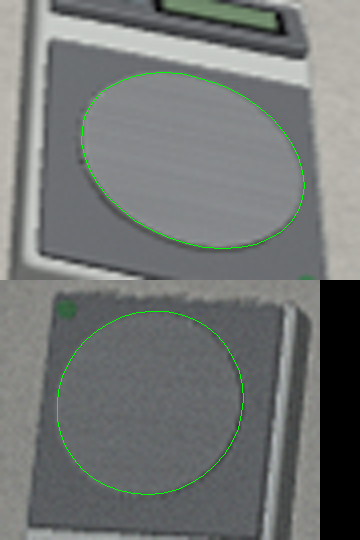

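drive_tool([
  [[1,0.034,0.048,0,0,0,0.106],[1,0.034,0.048,0,0,0,0.106],[1,0.034,0.048,0,0,0,0.106],[1,0.034,0.048,0,0,0,0.106],[1,0.034,0.048,0,0,0,0.106],[1,0.034,0.048,0,0,0,0.106],[1,0.034,0.048,0,0,0,0.106],[1,0.034,0.048,0,0,0,0.106],[1,0.034,0.048,0,0,0,0.106],[1,0.037,0.05,0,0,0,0.106]],
], squeeze=35)

```text
time: 2.35
position: [0.5779, -0.0964, 0.227]
eef_rot: [3.135, -0.195, 0.001]
ft_force: [0.9, -0.8, -0.0]
finger_gap: 0.0916
```

drive_tool([
  [[1,-0.001,0,-0.04,0,0,0],[1,0,0,-0.04,0,0,0],[1,0,0,-0.03,0,0,0],[1,0,0,-0.025,0,0,0],[1,0,0,-0.02,0,0,0],[1,0,0,0,0,0,0],[-1,0,0,0,0,0,0],[-1,0,0,0,0,0,0],[-1,0,0,0,0,0,0],[-1,0,0,0,0,0,0]],
])

```text
time: 3.6
position: [0.5764, -0.0976, 0.0723]
eef_rot: [3.135, -0.2, 0.002]
ft_force: [-0.0, -0.2, 2.5]
finger_gap: 0.0593
```

drive_tool([
  [[-1,0,0,0,0,0,0],[-1,0,0,0,0,0,0]],
])

```text
time: 3.85
position: [0.5764, -0.0976, 0.0722]
eef_rot: [3.135, -0.199, 0.001]
ft_force: [0.0, 0.3, 5.1]
finger_gap: 0.0586
```

drive_tool([
  [[-1,0,0,0.01,0,0,0],[-1,0,0,0.03,0,0,0],[-1,0,0,0.03,0,0,0],[-1,0,0,0.02,0,0,0],[-1,0.008,-0.036,0,0,0,0],[-1,0.009,-0.044,0,0,0,0],[-1,0.01,-0.05,0,0,0,0],[-1,0.01,-0.05,0,0,0,0],[-1,0.009,-0.044,0,0,0,0],[-1,0.007,-0.03,0,0,0,0]],
])

```text
time: 5.1
position: [0.6279, -0.3543, 0.1611]
eef_rot: [3.135, -0.203, -0.003]
ft_force: [0.0, 0.3, -4.2]
finger_gap: 0.0593
```

drive_tool([
  [[-1,0,0,-0.02,0,0,0],[-1,0,0,-0.03,0,0,0],[-1,0,0,-0.02,0,0,0],[-1,0,0,-0.01,0,0,0],[-1,0,0,-0.006,0,0,0],[-1,0,0,0,0,0,0],[-1,0,0,0,0,0,0]],
])

```text
time: 5.98
position: [0.6296, -0.3518, 0.0767]
eef_rot: [3.135, -0.2, 0.002]
ft_force: [0.8, -0.3, -2.1]
finger_gap: 0.0593
```

drive_tool([
  [[-1,0,0,-0.002,0,0,0],[-1,0,0,-0.002,0,0,0],[-1,0,0,-0.001,0,0,0],[-1,0,0,0,0,0,0]],
])

```text
time: 6.48
position: [0.6291, -0.3516, 0.0713]
eef_rot: [3.135, -0.2, 0.001]
ft_force: [-2.1, 1.1, 3.1]
finger_gap: 0.0589
```

drive_tool([
  [[0.6,0,0,0,0,0,0],[1,0,0,0,0,0,0],[1,0,0,0,0,0,0],[1,0,0,0.01,0,0,0],[1,0,0,0.03,0,0,0],[1,0,0,0.045,0,0,0],[1,0,0,0.04,0,0,0],[1,0,0.02,0.0,0,0,0],[1,0,0.04,0,0,0,0]],
])

```text
time: 7.6
position: [0.6285, -0.2925, 0.196]
eef_rot: [3.134, -0.204, 0.001]
ft_force: [0.4, 1.0, -0.1]
finger_gap: 0.0917
```

Run:
```python
from h import *
s=observe(); print(s['position'])
C={n:optics.camera(n) for n in('scene','top')}
O=[('canister',.580,-.0225,.004,0),('tin',.630,-.352,.003,-.13),('jar',.590,.0522,.004,0),('weight',.646,-.038,.004,0),('sheet',.538,-.3225,0,.06)]
overlay(C,O,'pics/a1.png',{'scene':(160,120,400,315)})
```

```text
[ 0.62854739 -0.29252084  0.19604365]
```

View pics/a1.png

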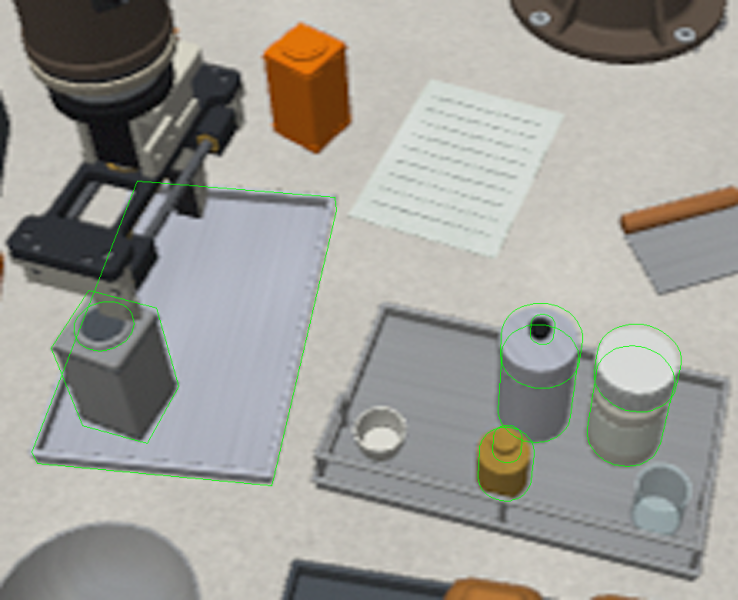

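drive_tool([
  [[1,-0.008,0.045,0,0,0,0],[1,-0.008,0.045,0,0,0,0],[1,-0.008,0.045,0,0,0,0],[1,-0.008,0.045,0,0,0,0],[1,-0.008,0.045,0,0,0,0],[1,-0.008,0.045,0,0,0,0],[1,0,0,-0.03,0,0,0],[1,0,0,-0.03,0,0,0],[1,0,0,-0.02,0,0,0],[1,0,0,0,0,0,0]],
])

```text
time: 8.95
position: [0.5795, -0.0213, 0.1142]
eef_rot: [3.135, -0.198, -0.006]
ft_force: [-0.0, 0.4, -0.0]
finger_gap: 0.0915
```

drive_tool([
  [[1,0.0,-0.001,-0.018,0,0,0],[1,0,0,-0.014,0,0,0],[1,0,0,-0.006,0,0,0],[1,0,0,0,0,0,0],[-1,0,0,0,0,0,0],[-1,0,0,0,0,0,0],[-1,0,0,0,0,0,0],[-1,0,0,0,0,0,0],[-1,0,0,0,0,0,0],[-1,0,0,0,0,0,0]],
])

```text
time: 10.2
position: [0.5811, -0.0226, 0.078]
eef_rot: [3.135, -0.2, 0.0]
ft_force: [-1.1, -0.4, 4.1]
finger_gap: 0.0609
```

drive_tool([
  [[-1,0,0,0.01,0,0,0],[-1,0,0,0.03,0,0,0],[-1,0,0,0.03,0,0,0],[-1,0,0,0.02,0,0,0],[-1,-0.01,-0.03,0.01,0,0,0],[-1,-0.02,-0.05,0,0,0,0],[-1,-0.02,-0.05,0,0,0,0],[-1,-0.02,-0.05,0,0,0,0],[-1,-0.02,-0.05,0,0,0,0],[-1,-0.02,-0.05,0,0,0,0]],
])

```text
time: 11.45
position: [0.47, -0.3039, 0.178]
eef_rot: [-3.135, 0.199, 0.0]
ft_force: [0.7, -0.6, -4.0]
finger_gap: 0.0606
```

drive_tool([
  [[-1,-0.015,-0.04,0,0,0,0],[-1,-0.006,-0.02,0,0,0,0],[-1,0,0,-0.02,0,0,0],[-1,0,0,-0.03,0,0,0],[-1,0,0,-0.025,0,0,0],[-1,0,0,-0.015,0,0,0],[-1,0,0,-0.006,0,0,0],[-1,0,0,0,0,0,0],[-1,0,0,0,0,0,0]],
])

```text
time: 12.58
position: [0.4506, -0.3629, 0.0826]
eef_rot: [3.134, -0.199, 0.002]
ft_force: [0.5, -0.8, -2.5]
finger_gap: 0.0606
```

drive_tool([
  [[-1,0,0,-0.003,0,0,0],[-1,0,0,-0.002,0,0,0],[-1,0,0,0,0,0,0],[-1,0,0,0,0,0,0]],
])

```text
time: 13.08
position: [0.4501, -0.3627, 0.077]
eef_rot: [3.135, -0.2, 0.0]
ft_force: [-0.4, 1.2, 1.1]
finger_gap: 0.0609
```

drive_tool([
  [[0.6,0,0,0,0,0,0],[1,0,0,0,0,0,0],[1,0,0,0,0,0,0],[1,0,0,0.01,0,0,0],[1,0,0,0.03,0,0,0],[1,0,0,0.04,0,0,0],[1,0,0,0.04,0,0,0],[1,0.01,0.03,0.0,0,0,0],[1,0.02,0.055,0,0,0,0],[1,0.02,0.055,0,0,0,0]],
])

```text
time: 14.32
position: [0.5005, -0.2214, 0.1977]
eef_rot: [3.135, -0.201, 0.002]
ft_force: [1.0, 0.8, -0.5]
finger_gap: 0.0916
```

drive_tool([
  [[1,0.018,0.055,0,0,0,0],[1,0.018,0.055,0,0,0,0],[1,0.018,0.055,0,0,0,0],[1,0.018,0.055,0,0,0,0],[1,0.018,0.055,0,0,0,0],[1,0,0,-0.04,0,0,0],[1,0,0,-0.03,0,0,0],[1,0,0,-0.01,0,0,0],[1,0,0,0,0,0,0]],
])

```text
time: 15.45
position: [0.5901, 0.0523, 0.1171]
eef_rot: [3.135, -0.2, -0.0]
ft_force: [0.1, 0.6, -0.1]
finger_gap: 0.0917
```

Jar lid is at z 84–110 mm; grasp point at 97 mm → TCP 0.078.

drive_tool([
  [[1,0,0,-0.018,0,0,0],[1,0,0,-0.014,0,0,0],[1,0,0,-0.007,0,0,0],[1,0,0,0,0,0,0],[-1,0,0,0,0,0,0],[-1,0,0,0,0,0,0],[-1,0,0,0,0,0,0],[-1,0,0,0,0,0,0],[-1,0,0,0,0,0,0],[-1,0,0,0,0,0,0]],
])

```text
time: 16.7
position: [0.5904, 0.0525, 0.078]
eef_rot: [-3.135, 0.2, -0.001]
ft_force: [1.3, -0.8, 3.2]
finger_gap: 0.061
```

drive_tool([
  [[-1,0,0,0.01,0,0,0],[-1,0,0,0.03,0,0,0],[-1,0,0,0.03,0,0,0],[-1,0,0,0.03,0,0,0],[-1,-0.005,-0.03,0,0,0,0],[-1,-0.009,-0.055,0,0,0,0],[-1,-0.009,-0.055,0,0,0,0],[-1,-0.009,-0.055,0,0,0,0],[-1,-0.009,-0.055,0,0,0,0],[-1,-0.009,-0.05,0,0,0,0]],
])

```text
time: 17.95
position: [0.5387, -0.2494, 0.1777]
eef_rot: [-3.135, 0.2, 0.002]
ft_force: [1.2, 0.9, -3.5]
finger_gap: 0.0615
```

drive_tool([
  [[-1,-0.005,-0.03,0,0,0,0],[-1,0,0,-0.02,0,0,0],[-1,0,0,-0.03,0,0,0],[-1,0,0,-0.025,0,0,0],[-1,0,0,-0.015,0,0,0],[-1,0,0,-0.006,0,0,0],[-1,0,0,0,0,0,0],[-1,0,0,-0.003,0,0,0],[-1,0,0,-0.002,0,0,0],[-1,0,0,0,0,0,0]],
])

```text
time: 19.2
position: [0.5353, -0.2777, 0.0771]
eef_rot: [3.135, -0.2, 0.001]
ft_force: [0.0, -0.0, -2.3]
finger_gap: 0.0614
```

drive_tool([
  [[-1,0,0,-0.001,0,0,0],[-1,0,0,0,0,0,0],[0.6,0,0,0,0,0,0],[1,0,0,0,0,0,0],[1,0,0,0,0,0,0],[1,0,0,0.01,0,0,0],[1,0,0,0.03,0,0,0],[1,0,0,0.04,0,0,0],[1,0,0,0.04,0,0,0],[1,0.01,0.05,0.0,0,0,0]],
])

```text
time: 20.45
position: [0.5462, -0.2322, 0.1997]
eef_rot: [3.13, -0.211, 0.009]
ft_force: [1.6, 0.7, -1.6]
finger_gap: 0.0916
```

drive_tool([
  [[0.6,0.01,0.02,0,0,0,0.18],[0.6,0.01,0.02,0,0,0,0.18],[0.6,0.01,0.02,0,0,0,0.18],[0.6,0.01,0.02,0,0,0,0.18],[0.6,0.01,0.02,0,0,0,0.18],[0.6,0.01,0.02,0,0,0,0.18],[0.6,0,0,0,0,0,0.18],[0.6,0,0,0,0,0,0.18],[0.6,0,0,0,0,0,0.13]],
])

```text
time: 21.58
position: [0.6051, -0.1076, 0.1964]
eef_rot: [2.353, 2.081, 0.0]
ft_force: [-0.2, 0.1, 0.0]
finger_gap: 0.0732
```

Run:
```python
from h import *
s=observe(); print(s['position'],s['eef_rot'],s['qpos'])
C={n:optics.camera(n) for n in('scene','top')}
for n in C:
    for l in ['weight']:
        for r in finder.outline_of(l,n)[:1]:
            print(n,r['score'],fit(C,{n:r['region']},l,(.646,-.038),.004,cams=(n,)))
O=[('canister',.450,-.363,.003,0),('tin',.630,-.352,.003,-.13),('jar',.535,-.2775,.003,0),('weight',.646,-.038,.004,0),('sheet',.538,-.3225,0,.06)]
overlay(C,O,'pics/b1.png',{'scene':(160,120,400,315)})
overlay(C,O,'pics/b2.png',{'top':(220,100,450,250)})
```

```text
[ 0.60505573 -0.1076442   0.19635847] [2.35339884e+00 2.08051348e+00 1.28653177e-04] [ 0.59620591  0.56261588 -0.77493123  1.59247512  0.41960898  1.1597412
  1.17600803]
scene 0.83 {'scene': (array([ 0.6451, -0.0391]), np.float64(0.066))}
top 0.42 {'top': (array([ 0.6377, -0.0389]), np.float64(0.494))}
```

View pics/b1.png

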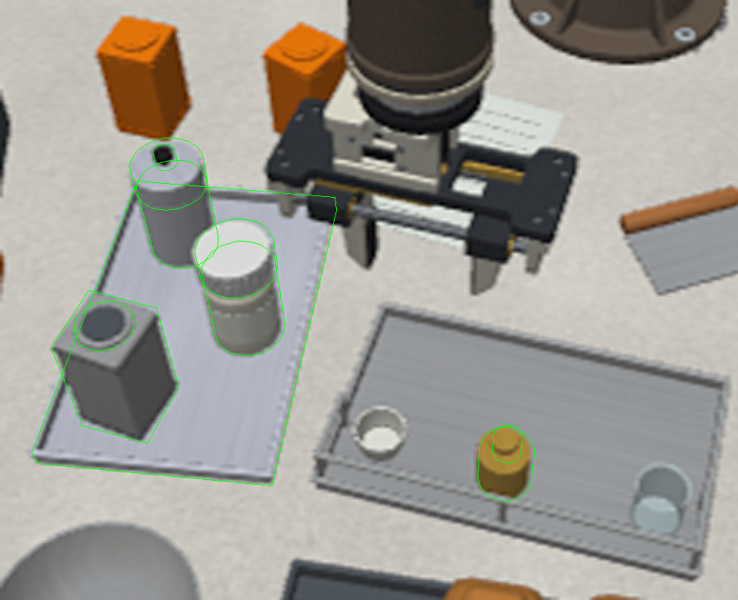

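View pics/b2.png

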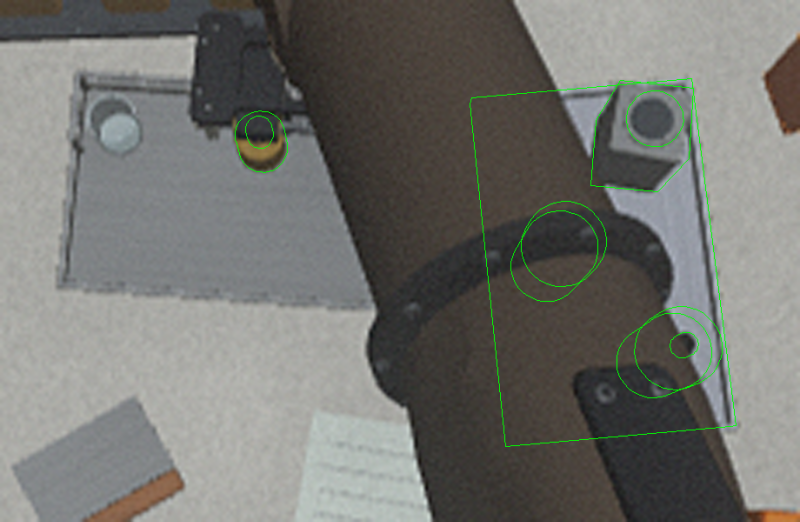

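drive_tool([
  [[0.6,0.02,0.035,0,0,0,0],[0.6,0.0205,0.034,0,0,0,0],[0.6,0,0,-0.03,0,0,0],[0.6,0,0,-0.04,0,0,0],[0.6,0,0,-0.02,0,0,0],[0.6,0,0,0,0,0,0]],
])

```text
time: 22.52
position: [0.6447, -0.0388, 0.1048]
eef_rot: [-2.359, -2.073, 0.003]
ft_force: [-0.3, 0.1, 0.2]
finger_gap: 0.0732
```

drive_tool([
  [[0.6,0.001,0,-0.025,0,0,0],[0.6,0,0,-0.025,0,0,0],[0.6,0,0,-0.02,0,0,0],[0.6,0,0,-0.015,0,0,0],[0.6,0,0,-0.005,0,0,0],[0.6,0,0,0,0,0,0]],
])

```text
time: 23.28
position: [0.6467, -0.0384, 0.016]
eef_rot: [2.359, 2.075, 0.0]
ft_force: [0.3, -0.3, 0.4]
finger_gap: 0.0733
```

drive_tool([
  [[-1,0,0,0,0,0,0],[-1,0,0,0,0,0,0],[-1,0,0,0,0,0,0],[-1,0,0,0,0,0,0],[-1,0,0,0,0,0,0],[-1,0,0,0,0,0,0]],
])

```text
time: 24.02
position: [0.6466, -0.0389, 0.0159]
eef_rot: [2.359, 2.074, -0.0]
ft_force: [-0.6, -1.8, 4.5]
finger_gap: 0.0412
```

drive_tool([
  [[-1,0,0,0.01,0,0,0],[-1,0,0,0.03,0,0,0],[-1,0,0,0.04,0,0,0],[-1,0,0,0.04,0,0,0],[-1,0,0,0.02,0,0,0],[-1,-0.012,0.035,0,0,0,0],[-1,-0.017,0.051,0,0,0,0],[-1,-0.017,0.051,0,0,0,0],[-1,-0.017,0.051,0,0,0,0],[-1,-0.017,0.051,0,0,0,0]],
])

```text
time: 25.28
position: [0.5652, 0.2016, 0.1549]
eef_rot: [-2.359, -2.074, 0.002]
ft_force: [0.7, 0.5, -4.9]
finger_gap: 0.0408
```

drive_tool([
  [[-1,-0.017,0.051,0,0,0,0],[-1,-0.014,0.044,0,0,0,0],[-1,-0.0065,0.023,0,0,0,0],[-1,0,0,0,0,0,0],[-1,0,0,-0.02,0,0,0],[-1,0,0,-0.02,0,0,0],[-1,0,0,-0.015,0,0,0],[-1,0,0,0,0,0,0]],
])

```text
time: 26.28
position: [0.5284, 0.3171, 0.0987]
eef_rot: [-2.359, -2.074, 0.005]
ft_force: [-0.8, 1.0, -4.9]
finger_gap: 0.0406
```

Run:
```python
from h import *
s=observe(); print(s['position'],s['ft_force'],s['finger_gap'])
C={n:optics.camera(n) for n in('scene','top')}
z=s['position'][2]-.012
overlay(C,[('weight',s['position'][0],s['position'][1],z,0),('pan',.528,.318,.075,0)],'pics/c1.png',{'scene':(420,170,530,290),'top':(120,130,230,220)})
```

```text
[0.52836298 0.31712732 0.09870923] [-0.84758906  0.95795143 -4.93371364] 0.0406229467412787
```

View pics/c1.png

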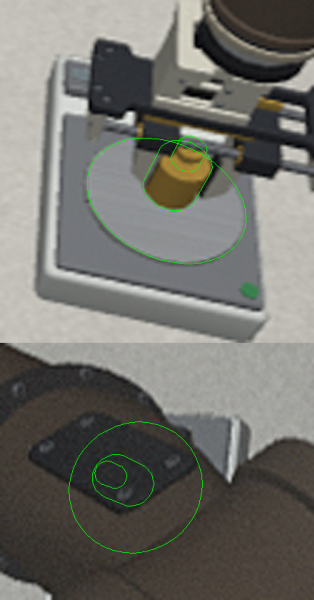

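drive_tool([
  [[-1,0.0,0.001,-0.005,0,0,0],[-1,0,0,-0.004,0,0,0],[-1,0,0,-0.002,0,0,0],[-1,0,0,0,0,0,0],[-1,0,0,0,0,0,0]],
])

```text
time: 27.0
position: [0.5291, 0.3195, 0.0899]
eef_rot: [2.359, 2.075, 0.0]
ft_force: [-0.3, -0.0, -5.2]
finger_gap: 0.041
```

drive_tool([
  [[-1,0,0,-0.001,0,0,0],[-1,0,0,-0.001,0,0,0],[-1,0,0,0,0,0,0]],
])

```text
time: 27.38
position: [0.529, 0.3194, 0.0876]
eef_rot: [-2.359, -2.075, 0.0]
ft_force: [-0.1, -0.7, -5.2]
finger_gap: 0.0407
```

drive_tool([
  [[-1,0,0,-0.001,0,0,0],[-1,0,0,-0.0005,0,0,0],[-1,0,0,0,0,0,0]],
])

```text
time: 27.75
position: [0.5291, 0.3195, 0.0869]
eef_rot: [2.358, 2.075, 0.001]
ft_force: [-2.2, -2.6, 5.9]
finger_gap: 0.041
```

Contact. Release, rise, and swing aside for a look, turning the jaws back.

drive_tool([
  [[0.0,0,0,0,0,0,0],[0.5,0,0,0,0,0,0],[0.5,0,0,0,0,0,0],[0.5,0,0,0.01,0,0,0],[0.5,0,0,0.03,0,0,0],[0.5,0,0,0.04,0,0,0],[0.5,0,0,0.03,0,0,0],[1,0,-0.03,0,0,0,-0.17],[1,0,-0.05,0,0,0,-0.17],[1,0,-0.05,0,0,0,-0.17]],
])

```text
time: 29.0
position: [0.529, 0.1885, 0.197]
eef_rot: [-2.809, -1.406, -0.002]
ft_force: [1.2, -0.3, 0.8]
finger_gap: 0.0907
```

drive_tool([
  [[1,0,-0.05,0,0,0,-0.17],[1,0,-0.05,0,0,0,-0.17],[1,0,-0.05,0,0,0,-0.18],[1,0,-0.05,0,0,0,-0.18],[1,0,-0.05,0,0,0,-0.18],[1,0,-0.04,0,0,0,-0.18]],
])

```text
time: 29.75
position: [0.529, -0.1026, 0.1971]
eef_rot: [3.134, -0.21, 0.002]
ft_force: [-0.1, 0.6, -0.5]
finger_gap: 0.0915
```

Run:
```python
from h import *
s=observe(); print(s['position'],s['eef_rot'],s['qpos'])
C={n:optics.camera(n) for n in('scene','top')}
overlay(C,[('weight',.529,.3195,.075,0),('pan',.528,.318,.075,0)],'pics/d1.png',{'scene':(420,170,530,290),'top':(120,130,230,220)})
for n in C:
    for r in finder.outline_of('weight',n)[:1]:
        print(n,r['score'],fit(C,{n:r['region']},'weight',(.529,.319),.075,cams=(n,)))
```

```text
[ 0.52895997 -0.10260305  0.19706903] [ 3.13432338e+00 -2.10279622e-01  1.70709831e-03] [ 0.38914723  0.35584846 -0.38846608  1.79923138  0.15624364  1.01548147
 -0.19385652]
scene 0.68 {'scene': (array([0.5299, 0.3186]), np.float64(0.165))}
top 0.65 {'top': (array([0.5293, 0.3217]), np.float64(0.098))}
```

View pics/d1.png

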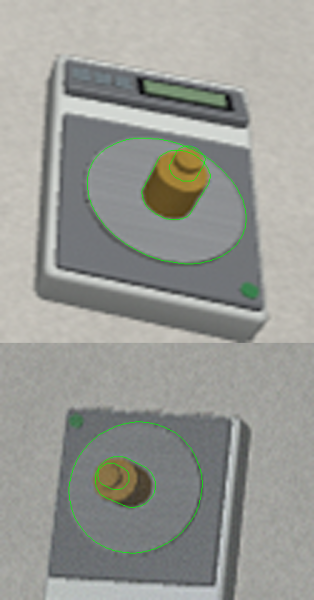

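drive_tool([
  [[1,0.002,-0.045,0,0,0,0],[1,0.002,-0.05,0,0,0,0],[1,0.002,-0.05,0,0,0,0],[1,0,-0.03,0,0,0,0],[1,0,0,-0.04,0,0,0],[1,0,0,-0.03,0,0,0],[1,0,0,0,0,0,0]],
])

```text
time: 30.82
position: [0.5342, -0.2733, 0.1246]
eef_rot: [-3.133, 0.194, 0.005]
ft_force: [-0.1, -0.2, 1.1]
finger_gap: 0.0921
```

drive_tool([
  [[1,0,0,-0.025,0,0,0],[1,0,0,-0.015,0,0,0],[1,0,0,-0.01,0,0,0],[1,0,0,0,0,0,0]],
])

```text
time: 31.32
position: [0.535, -0.2753, 0.0761]
eef_rot: [-3.135, 0.199, 0.001]
ft_force: [-0.1, 0.5, 0.0]
finger_gap: 0.0921
```

drive_tool([
  [[1,0,-0.002,0.001,0,0,0],[1,0,0,0,0,0,0],[-1,0,0,0,0,0,0],[-1,0,0,0,0,0,0],[-1,0,0,0,0,0,0],[-1,0,0,0,0,0,0],[-1,0,0,0,0,0,0],[-1,0,0,0,0,0,0]],
])

```text
time: 32.33
position: [0.5353, -0.2776, 0.0773]
eef_rot: [3.135, -0.199, 0.001]
ft_force: [1.4, 0.3, 0.3]
finger_gap: 0.0616
```

drive_tool([
  [[-1,0,0,0.01,0,0,0],[-1,0,0,0.03,0,0,0],[-1,0,0,0.03,0,0,0],[-1,0,0,0.03,0,0,0],[-1,0.005,0.03,0,0,0,0],[-1,0.009,0.055,0,0,0,0],[-1,0.009,0.055,0,0,0,0],[-1,0.009,0.055,0,0,0,0],[-1,0.009,0.055,0,0,0,0],[-1,0.009,0.05,0,0,0,0]],
])

```text
time: 33.58
position: [0.5845, 0.0244, 0.1775]
eef_rot: [3.135, -0.199, -0.001]
ft_force: [0.3, -0.7, -3.9]
finger_gap: 0.0613
```

drive_tool([
  [[-1,0.005,0.03,0,0,0,0],[-1,0,0,0,0,0,0],[-1,0,0,-0.02,0,0,0],[-1,0,0,-0.03,0,0,0],[-1,0,0,-0.025,0,0,0],[-1,0,0,-0.015,0,0,0],[-1,0,0,-0.005,0,0,0],[-1,0,0,0,0,0,0],[-1,0,0,0,0,0,0]],
])

```text
time: 34.7
position: [0.5906, 0.0525, 0.0832]
eef_rot: [-3.135, 0.199, -0.002]
ft_force: [-0.4, 0.3, -4.1]
finger_gap: 0.0616
```

drive_tool([
  [[-1,0,0,-0.002,0,0,0],[-1,0,0,-0.0015,0,0,0],[-1,0,0,-0.001,0,0,0],[-1,0,0,0,0,0,0],[-1,0,0,0,0,0,0]],
])

```text
time: 35.33
position: [0.5902, 0.0526, 0.0782]
eef_rot: [-3.135, 0.199, -0.001]
ft_force: [-2.0, -0.3, 5.7]
finger_gap: 0.0617
```

drive_tool([
  [[0.6,0,0,0,0,0,0],[1,0,0,0,0,0,0],[1,0,0,0,0,0,0],[1,0,0,0.01,0,0,0],[1,0,0,0.03,0,0,0],[1,0,0,0.04,0,0,0],[1,0,0,0.04,0,0,0],[1,-0.01,-0.03,0.0,0,0,0],[1,-0.02,-0.055,0,0,0,0],[1,-0.02,-0.055,0,0,0,0]],
])

```text
time: 36.58
position: [0.5396, -0.0887, 0.1986]
eef_rot: [3.135, -0.198, 0.002]
ft_force: [0.5, -0.8, 0.8]
finger_gap: 0.0916
```

drive_tool([
  [[1,-0.018,-0.055,0,0,0,0],[1,-0.018,-0.055,0,0,0,0],[1,-0.018,-0.055,0,0,0,0],[1,-0.018,-0.055,0,0,0,0],[1,-0.018,-0.055,0,0,0,0],[1,0,0,0,0,0,0],[1,0,0,-0.04,0,0,0],[1,0,0,-0.03,0,0,0],[1,0,0,0,0,0,0]],
])

```text
time: 37.7
position: [0.4491, -0.361, 0.1264]
eef_rot: [-3.133, 0.198, 0.005]
ft_force: [0.2, -0.6, 0.9]
finger_gap: 0.0917
```

drive_tool([
  [[1,0,0,-0.025,0,0,0],[1,0,0,-0.015,0,0,0],[1,0,0,-0.01,0,0,0],[1,0,0,0,0,0,0]],
])

```text
time: 38.2
position: [0.45, -0.3624, 0.0777]
eef_rot: [-3.135, 0.199, 0.001]
ft_force: [0.9, 0.2, -0.5]
finger_gap: 0.0918
```

drive_tool([
  [[1,0,0,0,0,0,0],[-1,0,0,0,0,0,0],[-1,0,0,0,0,0,0],[-1,0,0,0,0,0,0],[-1,0,0,0,0,0,0],[-1,0,0,0,0,0,0],[-1,0,0,0,0,0,0]],
])

```text
time: 39.08
position: [0.4501, -0.3626, 0.0778]
eef_rot: [3.135, -0.2, 0.0]
ft_force: [-0.6, 0.7, 1.7]
finger_gap: 0.0608
```

drive_tool([
  [[-1,0,0,0.01,0,0,0],[-1,0,0,0.03,0,0,0],[-1,0,0,0.03,0,0,0],[-1,0,0,0.03,0,0,0],[-1,0.01,0.03,0,0,0,0],[-1,0.02,0.05,0,0,0,0],[-1,0.02,0.05,0,0,0,0],[-1,0.02,0.05,0,0,0,0],[-1,0.02,0.05,0,0,0,0],[-1,0.02,0.05,0,0,0,0]],
])

```text
time: 40.33
position: [0.5602, -0.081, 0.1781]
eef_rot: [3.135, -0.2, -0.0]
ft_force: [1.0, -0.2, -3.0]
finger_gap: 0.0609
```

drive_tool([
  [[-1,0.015,0.04,0,0,0,0],[-1,0.006,0.02,0,0,0,0],[-1,0,0,0,0,0,0],[-1,0,0,-0.02,0,0,0],[-1,0,0,-0.03,0,0,0],[-1,0,0,-0.025,0,0,0],[-1,0,0,-0.015,0,0,0],[-1,0,0,-0.005,0,0,0],[-1,0,0,0,0,0,0],[-1,0,0,0,0,0,0]],
])

```text
time: 41.58
position: [0.5817, -0.0226, 0.0837]
eef_rot: [-3.135, 0.2, -0.002]
ft_force: [0.8, 0.4, -3.7]
finger_gap: 0.061
```

drive_tool([
  [[-1,-0.0005,0,-0.002,0,0,0],[-1,0,0,-0.0015,0,0,0],[-1,0,0,-0.001,0,0,0],[-1,0,0,0,0,0,0],[-1,0,0,0,0,0,0]],
])

```text
time: 42.2
position: [0.5805, -0.0226, 0.0788]
eef_rot: [3.135, -0.199, 0.0]
ft_force: [-2.7, -0.7, 6.6]
finger_gap: 0.0609
```

Contact. Release and go to the tin at (0.6291, -0.3516).

drive_tool([
  [[0.6,0,0,0,0,0,0],[1,0,0,0,0,0,0],[1,0,0,0,0,0,0],[1,0,0,0.01,0,0,0],[1,0,0,0.03,0,0,0],[1,0,0,0.04,0,0,0],[1,0,0,0.04,0,0,0],[1,0.004,-0.03,0.0,0,0,0],[1,0.008,-0.055,0,0,0,0],[1,0.008,-0.055,0,0,0,0]],
])

```text
time: 43.45
position: [0.6009, -0.1637, 0.1994]
eef_rot: [3.135, -0.197, 0.002]
ft_force: [0.3, 0.1, 0.0]
finger_gap: 0.092
```

drive_tool([
  [[1,0.008,-0.055,0,0,0,0],[1,0.008,-0.055,0,0,0,0],[1,0.008,-0.055,0,0,0,0],[1,0.005,-0.024,0,0,0,0],[1,0,0,0,0,0,0],[1,0,0,-0.04,0,0,0],[1,0,0,-0.03,0,0,0],[1,0,0,0,0,0,0]],
])

```text
time: 44.45
position: [0.6282, -0.3493, 0.1263]
eef_rot: [-3.133, 0.196, 0.006]
ft_force: [0.0, -0.5, -0.5]
finger_gap: 0.0917
```

drive_tool([
  [[1,0,-0.0005,-0.025,0,0,0],[1,0,0,-0.02,0,0,0],[1,0,0,-0.01,0,0,0],[1,0,0,0,0,0,0],[1,0,0,0,0,0,0]],
])

```text
time: 45.08
position: [0.6301, -0.3522, 0.0742]
eef_rot: [3.135, -0.199, 0.002]
ft_force: [0.8, -0.9, -0.7]
finger_gap: 0.0918
```

drive_tool([
  [[-1,0,0,0,0,0,0],[-1,0,0,0,0,0,0],[-1,0,0,0,0,0,0],[-1,0,0,0,0,0,0],[-1,0,0,0,0,0,0],[-1,0,0,0,0,0,0]],
])

```text
time: 45.82
position: [0.6295, -0.3521, 0.0733]
eef_rot: [3.135, -0.2, 0.0]
ft_force: [-0.4, -0.4, 1.1]
finger_gap: 0.0592
```

drive_tool([
  [[-1,0,0,0.01,0,0,0],[-1,0,0,0.03,0,0,0],[-1,0,0,0.03,0,0,0],[-1,0,0,0.02,0,0,0],[-1,-0.008,0.036,0,0,0,0],[-1,-0.009,0.044,0,0,0,0],[-1,-0.01,0.05,0,0,0,0],[-1,-0.01,0.05,0,0,0,0],[-1,-0.009,0.044,0,0,0,0],[-1,-0.007,0.03,0,0,0,0]],
])

```text
time: 47.08
position: [0.5758, -0.0953, 0.1635]
eef_rot: [-3.135, 0.196, 0.0]
ft_force: [0.5, 0.0, -3.2]
finger_gap: 0.0592
```

drive_tool([
  [[-1,0,0,0,0,0,0],[-1,0,0,0,0,0,0],[-1,0,0,-0.02,0,0,0],[-1,0,0,-0.03,0,0,0],[-1,0,0,-0.02,0,0,0],[-1,0,0,-0.012,0,0,0],[-1,0,0,-0.003,0,0,0],[-1,0,0,0,0,0,0],[-1,0,0,0,0,0,0]],
])

```text
time: 48.2
position: [0.5771, -0.0982, 0.0791]
eef_rot: [3.135, -0.2, 0.002]
ft_force: [-0.8, 0.8, -3.3]
finger_gap: 0.0591
```

drive_tool([
  [[-1,0,0,-0.002,0,0,0],[-1,0,0,-0.0015,0,0,0],[-1,0,0,-0.001,0,0,0],[-1,0,0,0,0,0,0],[-1,0,0,0,0,0,0]],
])

```text
time: 48.82
position: [0.5766, -0.0981, 0.0742]
eef_rot: [3.135, -0.2, 0.0]
ft_force: [-2.7, 0.5, 6.7]
finger_gap: 0.0588
```

drive_tool([
  [[0.6,0,0,0,0,0,0],[1,0,0,0,0,0,0],[1,0,0,0,0,0,0],[1,0,0,0.01,0,0,0],[1,0,0,0.03,0,0,0],[1,0,0,0.04,0,0,0],[1,0,0,0.04,0,0,0],[1,-0.01,-0.03,0.0,0,0,0],[1,-0.02,-0.055,0,0,0,0],[1,-0.02,-0.055,0,0,0,0]],
])

```text
time: 50.08
position: [0.5262, -0.2392, 0.1947]
eef_rot: [3.135, -0.197, 0.002]
ft_force: [1.0, 0.1, 0.3]
finger_gap: 0.0919
```

drive_tool([
  [[1,-0.02,-0.055,0,0,0,-0.1],[1,-0.02,-0.055,0,0,0,-0.1],[1,-0.02,-0.055,0,0,0,-0.1],[1,-0.02,-0.055,0,0,0,-0.1],[1,-0.02,-0.05,0,0,0,-0.1],[1,0,0,0,0,0,0]],
])

```text
time: 50.82
position: [0.4225, -0.5133, 0.194]
eef_rot: [2.981, -0.981, -0.001]
ft_force: [0.6, 0.8, -0.2]
finger_gap: 0.0919
```

Run:
```python
from h import *
import pickle
s=observe(); print(s['position'],s['time'])
C0,D=pickle.load(open('d0.pkl','rb'))
C={n:optics.camera(n) for n in('scene','top')}
for n in C:
    for l,x,z in [('canister',(.58,-.0225),.004),('tin',(.577,-.097),.004),('jar',(.59,.052),.004),('weight',(.529,.319),.075),('beaker',(.662,.084),.004),('dish',(.635,-.1386),.004)]:
        rs=finder.outline_of(l,n)
        f=[fit(C,{n:r['region']},l,x,z,-.13 if l=='tin' else None,cams=(n,))[n] for r in rs[:4]]
        print(n,l,min(f,key=lambda a:a[1]) if f else None)
a=C['scene']['color'][200:310,250:410];b=C0['scene']['color'][200:310,250:410]
c=C['top']['color'][110:200,225:350];d=C0['top']['color'][110:200,225:350]
f=lambda i:cv2.resize(i[:,:,::-1],(400,275),interpolation=2)
cv2.imwrite('pics/e1.png',np.vstack([np.hstack([f(b),f(a)]),np.hstack([f(d),f(c)])]))
cv2.imwrite('pics/e2.png',C['scene']['color'][:,:,::-1])
```

```text
[ 0.42254221 -0.51328958  0.19399427] 50.825
scene canister (array([ 0.5815, -0.0231]), np.float64(0.062))
scene tin (array([ 0.5775, -0.0974, -0.1878]), np.float64(0.055))
scene jar (array([0.5914, 0.0518]), np.float64(0.052))
scene weight (array([0.5307, 0.3186]), np.float64(0.133))
scene beaker (array([0.6588, 0.0845]), np.float64(0.197))
scene dish (array([ 0.6286, -0.1409]), np.float64(0.153))
top canister (array([ 0.5801, -0.0229]), np.float64(0.104))
top tin (array([ 0.5777, -0.0966, -0.155 ]), np.float64(0.095))
top jar (array([0.591 , 0.0525]), np.float64(0.054))
top weight (array([0.5289, 0.3212]), np.float64(0.074))
top beaker (array([0.6657, 0.0841]), np.float64(0.246))
top dish None
```

View pics/e1.png

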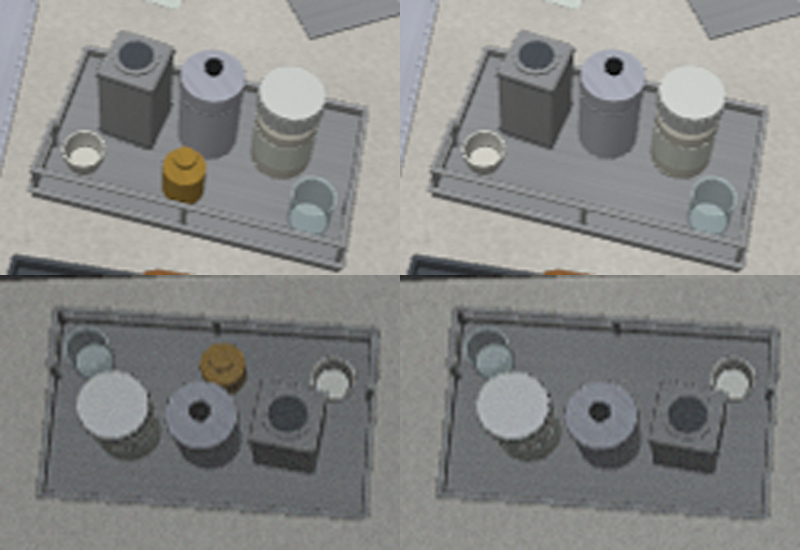

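View pics/e2.png

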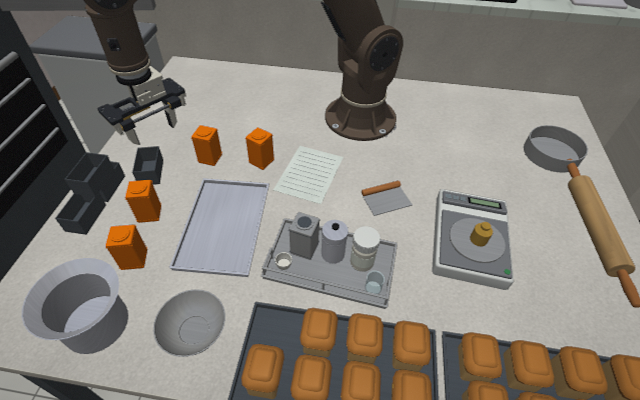

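The before and after views match. The canister, tin and jar stand upright in their places, the beaker and dish have not moved, the weight is in the middle of the pan, and the arm is clear.

```bash
python3 -c "
from station import arm; print(arm.job_done())"
```

```text
the job is handed in; nothing more can be done
None
```

I moved the tin, canister and jar upright onto the baking sheet and stood the brass weight on the balance pan. I then put the jar, canister and tin back in their places in the tray and handed the job in at about 51 s of the 147 s allowed.

**Return positions:** the last camera fits put each of the three within about 2 mm of where it was first seen. All three are upright, and the pictures before and after look the same.

**Weight on the pan:** it is 1–2 mm from the centre by the scene camera. The top camera gives about 7 mm, because it sees the pan itself about 8 mm nearer the robot than the scene camera does. Both readings are inside the 12 mm limit.

**Beaker and dish:** the pictures show them unmoved. The fits for these two were poor and differed by a few millimetres. In the last top picture the finder missed the dish, though it is plainly visible in place. No verdict was reported on hand-in.

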